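# Sweep shells into the hatch and hold it open

### The job

Use the scraper to sweep the three nutshell halves along the prep board into its hatch without touching them with the gripper, then stand the scraper back upright on the worktop. After that pull the board's sprung slide out until its pull plate is in line with the two pegs, so that the shells drop into the bin below, and finish still holding it there: do not let go. Leave the mug, the mill and the garlic where they stand.

Things in the scene. Friction and masses are not known exactly. Their poses are not given: they have to be found in the camera images.
- prep_board: Raised wooden prep board, fixed. Origin on the worktop under the deck; y runs lengthwise towards the slide's pull plate, x across, z up. Deck top at z = 80 mm, 120 mm wide (x -60..60), from its open end y = -130 mm (no lip) to the hatch edge y = 45 mm. Along both long sides cheeks 12 mm thick (x 60..72) rise to z = 95 mm, y -130..117.
- hatch (a point): Middle of the hatch mouth, level with the deck top (board x = 0, y = 76, z = 80 mm). The hatch is a pocket as wide as the deck, board y 45..107 mm, 14 mm deep, its floor being the steel slide. Beyond it an end stop (y 107..117 mm) rises to z = 95 mm. Under the slide is the bin, its floor at z = 6 mm.
- hatch_slide (a joint): Travel of the steel slide in m along the prep board's +y: 0 = shut, 0.060 = pull plate in line with the pegs (hatch fully open), 0.085 = end of travel. A spring draws it shut with 6 N at 0 and 9.6 N at 0.060; let go, it shuts.
- slide_pull (a point): Grasp point on the slide's upright pull plate, 18 mm below its top (z = 118 mm). Plate 90 mm wide along board x, 10 mm thick along y (board y = 165..175 mm when shut), with a 12 mm thick round bead along the top; pinch it from above, fingers closing along y. When shut it is 48 mm beyond the end stop; the flat slide (top z = 66 mm) lies under that gap. Moves with the slide.
- mark (a point): Middle of the line between the two upright steel pegs (8 mm thick, tops at z = 100 mm), board x = 0, y = 230, z = 100 mm. The pegs stand at x = +-66 mm on runners (x +-60..72 mm, top z = 68 mm) that go on beyond the end stop to y = 259 mm. The point slide_pull belongs here when the slide is out to the mark.
- scraper: Wooden scraper block, loose, about 0.15 kg, standing upright on the worktop right of the board. Foot 100 mm (x) by 26 mm (y), 30 mm high, with a thin steel band; above it a narrower grip 70 mm (x) by 18 mm (y) up to 80 mm height. Origin at the centre of its underside, z up. Its broad side (facing y) sweeps; 20 mm narrower than the deck between the cheeks.
- scraper_grip (a point): Place to hold the scraper: middle of its grip, 62 mm above its underside; pinch across the 18 mm (its y axis).
- shell_1_center (a point): Half a nutshell, a low wooden-brown dome 28 mm across and 12 mm high, 12 g, loose, lying flat side down on the deck at the start. This point is its middle, 6 mm above its flat side.
- shell_2_center (a point): Half a nutshell, a low wooden-brown dome 28 mm across and 12 mm high, 12 g, loose, lying flat side down on the deck at the start. This point is its middle, 6 mm above its flat side.
- shell_3_center (a point): Half a nutshell, a low wooden-brown dome 28 mm across and 12 mm high, 12 g, loose, lying flat side down on the deck at the start. This point is its middle, 6 mm above its flat side.
- shell_1: Shell half 1 (see shell_1_center); origin at the centre of its flat side.
- shell_2: Shell half 2 (see shell_2_center); origin at the centre of its flat side.
- shell_3: Shell half 3 (see shell_3_center); origin at the centre of its flat side.
- mug: White mug with a green inside, bystander, 87 mm with its handle, 50 mm high. Origin under its middle.
- mill: Salt shaker with a white body and grey cap (the mill), bystander, 44 mm wide, 90 mm high. Origin under its middle.
- garlic: Head of garlic, bystander, 60 mm wide, 58 mm high. Origin under its middle.
Things that resemble listed ones, but are neither listed nor needed, are in the scene too. Several things have the shape of the scraper; the one meant has the colours described above.

How it is judged:
By the outcome, as a careful person would: the job done as asked, in the order asked, and still so for the second after the job is handed in, while the arm keeps its last pose, push and grip.
It also fails if it takes over 66 s, if anything falls off the work surface, if the arm or the gripper's body presses on something with over 40 N, if the wrist force passes 120 N, or if a joint passes its speed limit or range.

### The arm

A 6-joint arm with a two-finger parallel gripper is mounted at the origin on a cart in front of the work surface, level with it; the furniture and walls round the work are solid. World frame = base frame: x ahead of the robot, y to its left, z up, the work surface at z = 0. Lengths are in m, angles in rad, forces in N, time in s.
With the tool pointing down it reaches from about 0.25 to 0.725 m from the base axis. Payload 9.7 kg.
Tool frame: the origin (TCP) lies midway between the tips of the shut fingers; the grasp point (between the pads) lies ctrl.pinch_z behind it (ctrl.pinch_z is the distance from the TCP to the grasp point, in m); y points along the fingers, x is the direction in which the jaws open and shut, and the axes are right-handed (so a half turn about y gives the same grasp; the last joint's range is limited). The gripper opens to 85 mm and grips with 20 to 120 N. Pads are 22 mm wide; open, the fingers measure 114 mm over their backs; the gripper's body (76 mm by 85 mm) begins 54 mm behind the grasp point. The pads swing forward as they close: fully open they stand 13 mm farther back than shut.
Start: joints at [1.336, 0.087, 0.176, 1.66, 0, 1.571], TCP at [0.128, 0.535, 0.206] pointing down, gripper open.
Joint ranges: [-3.13, 3.13], [-0.85, 1.81], [-1.15, 1.24], [-2.2, 2.28], [-1.44, 1.52], [-3.14, 3.14]. Speed limits (rad/s): [2.22, 2.22, 2.57, 3.14, 3.14, 3.14].

### API

Orientations are given as a unit quaternion [w, x, y, z].
In Python, from plant import ctrl gives the robot as it stands.
- The arm moves only by the shell command python3 -m inch 'ROWS' [FORCE]. ROWS is text: rows parted by semicolons, each of 5 numbers parted by spaces: the shift along the tool's x, y, z in cm, then the turn about the tool's y in rad, then the finger opening in cm, from 0 to 8.54. A call has exactly 5 rows; each row shifts and turns the commanded pose from where the row before left it, along the tool's axes as they then stand; what a row does not reach is not made up. A row lasts 1/10 s, in which the tool goes at most 50 mm and 8.59 degrees, less where a joint would pass 70% of its speed; a pose out of reach is approached as far as the arm can. A call with a gripper value outside its range is refused whole. The fingers move at their own pace and stop on an object; FORCE is the grip in N (left out, the last holds). Time passes only in rows, so rows that do not move let the fingers close, or fill a call up. It gives the time, the measured TCP pose, the force and the opening at its end, in the units of the state.
- ctrl.sense(): the state, without advancing time (a new reading comes with each control period).
- ctrl.get_image(name): name is "scene" or "side" or "wrist"; returns a dict with "img" (480x640x3 uint8, red, green, blue), "fx", "fy", "cx", "cy" (pixels), "world_to_cam" (4x4, takes a point from world to camera coordinates); the wrist camera has in their place "T_tool_cam" (4x4, takes a point from camera to tool coordinates, whose origin is the TCP and whose axes are the tool frame's). Camera axes: x right, y up, looking along -z (the intrinsics and any distortion apply to the point x, -y, -z); pixel columns grow to the right and rows downward; lengths in m; the calibration is good to about 2 mm. A picture is of the moment at which its call begins: read the wrist's pose just before it. There is no depth.
- ctrl.hand_in(): hands the job in, once; it reports no verdict.
The state is a dict: "time": time; "qpos": joint angles; "joint_vel": joint speeds; "tau": joint torques, N m; "position": TCP position; "orientation": TCP orientation; "ft_force": force on the tool from outside, world axes, zero at the start; "torque": the same for the moment, N m; "gripper_width": finger opening in m.
Only numpy, scipy, OpenCV 4.12 (cv2) and the standard library are available. Lean on these libraries where they do the work, as an engineer would, in place of code of your own. Each camera call takes 0.05 s, during which the arm holds its last target.

## Working session

There is one attempt and no reset: what is moved stays moved. The work goes in short steps, Python scripts to look and compute and a shell command to move; the robot and the scene stay as the last step left them, time stands still between calls to the robot, and variables do not carry over. Pictures are saved under pics/ and viewed, and the job is handed in when it is done.

```bash
ls; mkdir -p pics
python3 - <<'E'
from plant import ctrl
import cv2
s=ctrl.sense();print(s, ctrl.pinch_z)
for n in("scene","side","wrist"):
    d=ctrl.get_image(n);cv2.imwrite(f"pics/{n}0.png",d["img"][:,:,::-1])
    print({k:v for k,v in d.items() if k!="img"})
E
```

```text
pics
{'time': 0.0, 'qpos': array([ 1.33598167e+00,  8.74633740e-02,  1.75158435e-01,  1.65983003e+00,
       -4.43427129e-05,  1.57082190e+00]), 'joint_vel': array([-0.00124478, -0.00223514, -0.00237219, -0.00027335,  0.00072023,
       -0.00105396]), 'tau': array([-8.60279906e-04, -5.20385957e+01,  4.64806831e+01,  1.63493404e-02,
       -1.15898447e-04, -3.34288224e-06]), 'position': array([0.12791563, 0.53464312, 0.20509377]), 'orientation': array([-0.55482673,  0.55543766,  0.43761991, -0.4383436 ]), 'ft_force': array([ 0.26447817, -0.48567484, -0.1388741 ]), 'torque': array([ 0.04208198, -0.04538227, -0.04447036]), 'gripper_width': 0.08569355093385879} 0.0187
{'fx': 496.5731385458979, 'fy': 496.5731385458979, 'cx': 318.67313651309536, 'cy': 250.6969511151545, 'world_to_cam': array([[ 0.91347193, -0.40678471,  0.009759  , -0.53668329],
       [ 0.19903315,  0.46760853,  0.86123636, -0.16820301],
       [-0.35490117, -0.78477287,  0.50811091, -0.8885536 ],
       [ 0.        ,  0.        ,  0.        ,  1.        ]])}
{'fx': 484.9679610325815, 'fy': 484.9679610325815, 'cx': 320.4719771540018, 'cy': 241.88010226189724, 'world_to_cam': array([[ 0.86720109, -0.49786673,  0.00953868, -0.51915066],
       [ 0.33419101,  0.59609252,  0.7300617 , -0.1877074 ],
       [-0.36915936, -0.62992256,  0.68331466, -1.03006253],
       [ 0.        ,  0.        ,  0.        ,  1.        ]])}
{'fx': 336.30213420738545, 'fy': 336.30213420738545, 'cx': 319.858183682583, 'cy': 241.668566367003, 'T_tool_cam': array([[ 9.99998551e-01,  1.16655529e-03,  1.24011594e-03,
         9.98826793e-04],
       [ 8.83004108e-04,  2.67411692e-01, -9.63581967e-01,
        -1.67436883e-01],
       [-1.45569315e-03,  9.63581665e-01,  2.67410274e-01,
         6.73791507e-02],
       [ 0.00000000e+00,  0.00000000e+00,  0.00000000e+00,
         1.00000000e+00]])}
```

View pics/scene0.png

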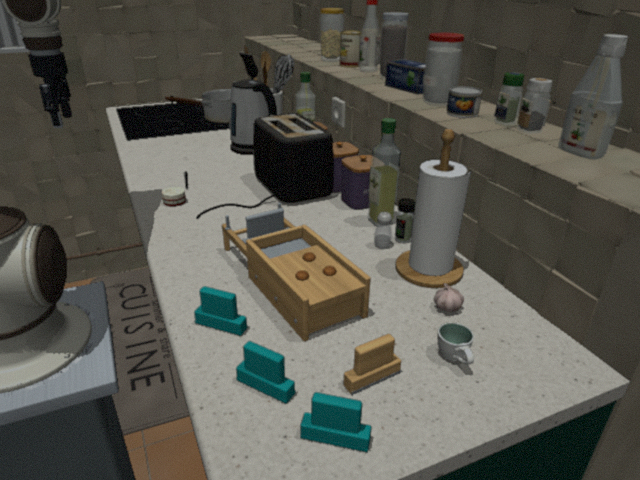

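View pics/side0.png

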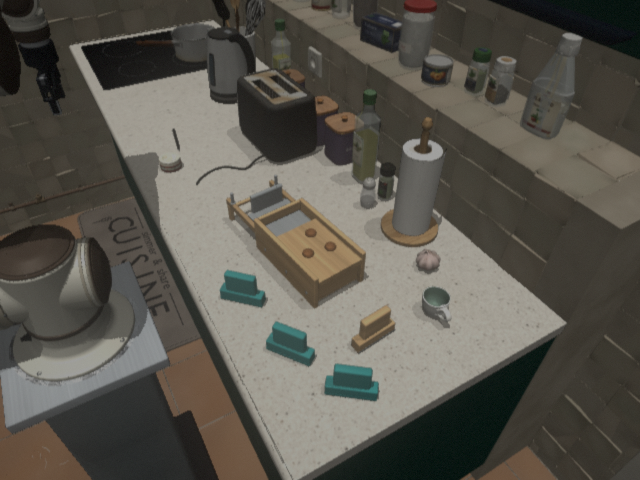

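View pics/wrist0.png

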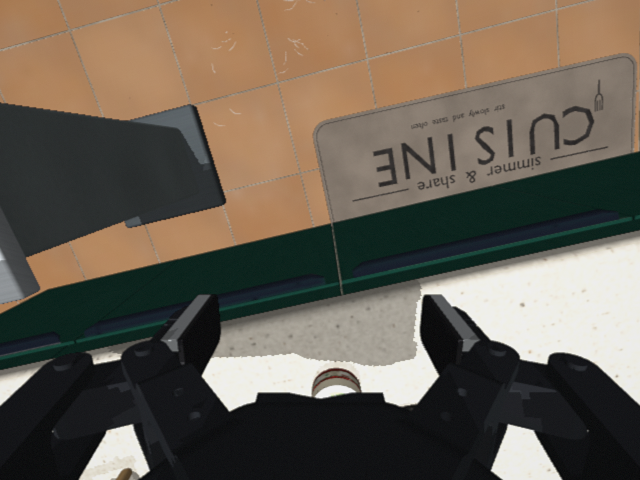

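```bash
cat > h.py <<'E'
import numpy as np, cv2
from plant import ctrl
from scipy.spatial.transform import Rotation as R
def crop(name,x0,y0,w,h,k,out,img=None):
    d=img if img is not None else cv2.imread(f"pics/{name}.png")
    cv2.imwrite(f"pics/{out}.png",cv2.resize(d[y0:y0+h,x0:x0+w],None,fx=k,fy=k,interpolation=cv2.INTER_CUBIC))
def proj(d,P):
    P=np.atleast_2d(P); W=np.array(d["world_to_cam"]); c=P@W[:3,:3].T+W[:3,3]
    return np.c_[d["fx"]*c[:,0]/-c[:,2]+d["cx"], d["fy"]*-c[:,1]/-c[:,2]+d["cy"]]
def ray(d,u,v):
    W=np.array(d["world_to_cam"]); r=np.array([(u-d["cx"])/d["fx"],-(v-d["cy"])/d["fy"],-1.])
    return -W[:3,:3].T@W[:3,3], W[:3,:3].T@r
def onz(d,u,v,z):
    o,r=ray(d,u,v); return o+r*(z-o[2])/r[2]
def wristcam():
    s=ctrl.sense(); d=ctrl.get_image("wrist")
    q=s["orientation"]; T=np.eye(4);T[:3,:3]=R.from_quat([q[1],q[2],q[3],q[0]]).as_matrix();T[:3,3]=s["position"]
    d["world_to_cam"]=np.linalg.inv(T@d["T_tool_cam"]);return s,d
E
python3 - <<'E'
from h import *
crop("scene0",210,190,170,150,4,"c1")
crop("side0",215,170,160,140,4,"c2")
crop("scene0",330,270,150,130,5,"c3")
crop("side0",330,240,150,120,5,"c4")
s=ctrl.sense();q=s["orientation"];print(R.from_quat([q[1],q[2],q[3],q[0]]).as_matrix().round(3))
E
```

```text
[[ 0.233 -0.    -0.973]
 [ 0.973 -0.001  0.233]
 [-0.001 -1.    -0.   ]]
```

View pics/c1.png

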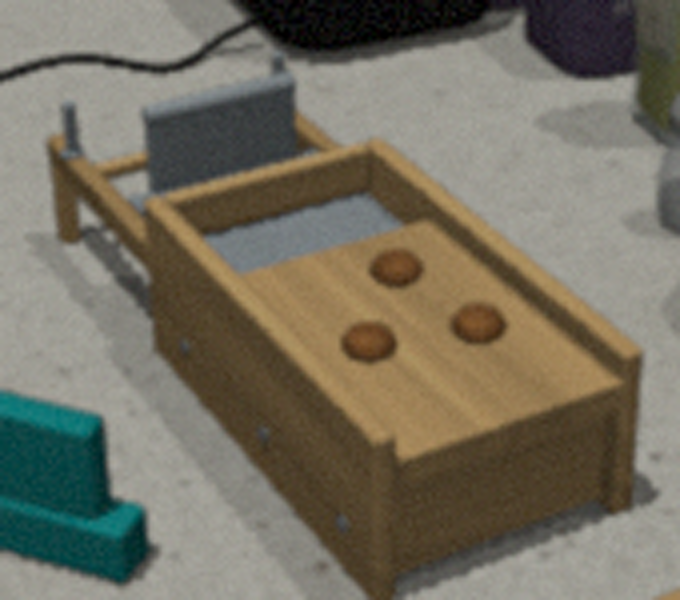

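View pics/c2.png

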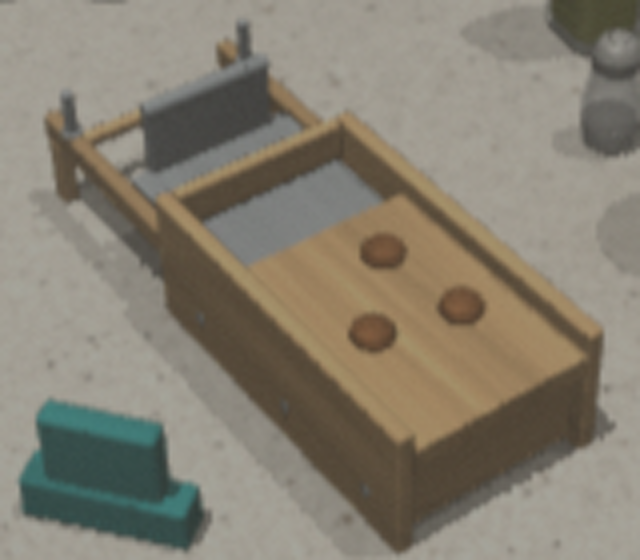

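View pics/c3.png

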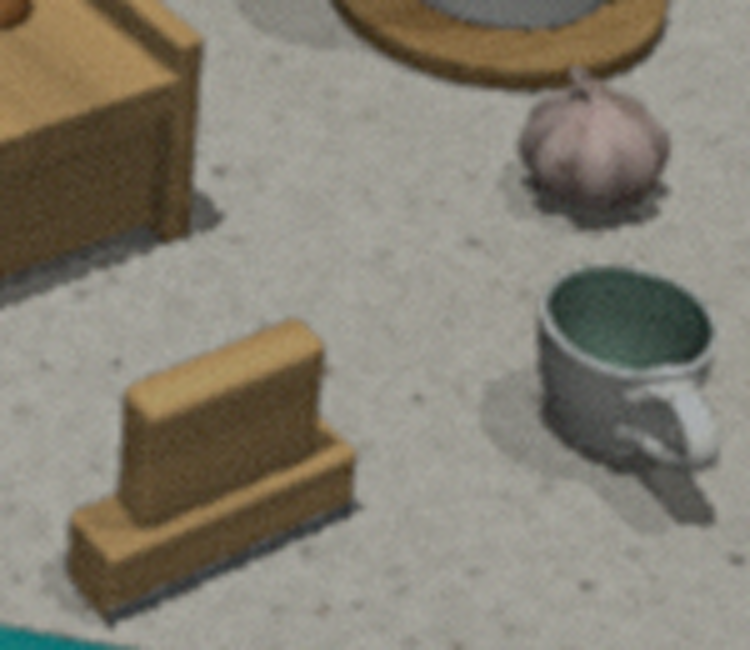

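View pics/c4.png

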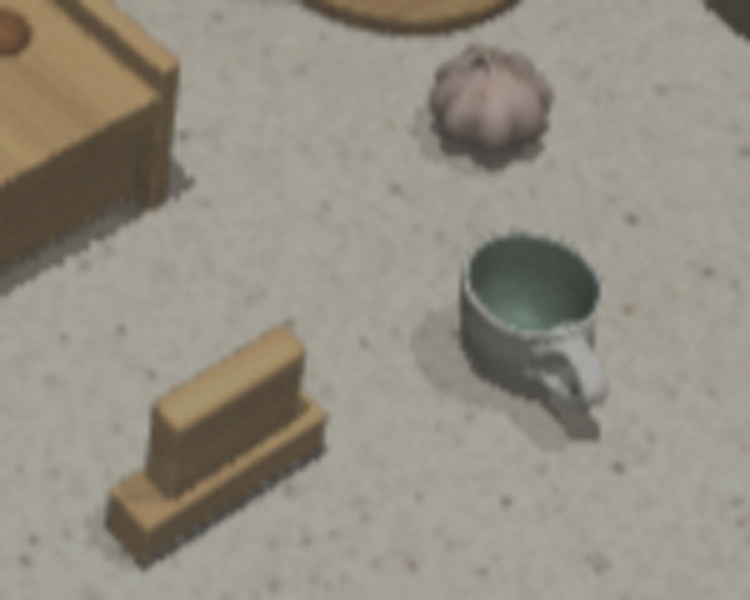

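```bash
cat > fit.py <<'E'
from h import *
from scipy.optimize import least_squares
D={n:ctrl.get_image(n) for n in("scene","side")}
def mk(cam,P,uv,o,k): return (cam,np.array(P,float)/1000,np.array(uv,float)/k+np.array(o))
def fit(obs,x0):
    def tw(p,P): c,s=np.cos(p[2]),np.sin(p[2]); return np.array([p[0]+c*P[0]-s*P[1],p[1]+s*P[0]+c*P[1],P[2]])
    f=lambda p:np.concatenate([proj(D[c],tw(p,P))[0]-uv for c,P,uv in obs])
    r=least_squares(f,x0,loss="soft_l1"); print(r.x.round(4),np.degrees(r.x[2]).round(2)); print(f(r.x).reshape(-1,2).round(1).tolist()); return r.x
E
python3 - <<'E'
from fit import *
S=[((72,-130,95),(638,352)),((60,-130,80),(622,385)),((-60,-130,80),(403,460)),((-60,-130,95),(395,440)),((-72,117,95),(150,203)),((72,117,95),(373,142)),((60,45,80),(430,222)),((-66,230,100),(69,105)),((66,230,100),(278,57)),((72,-130,0),(632,508))]
T=[((72,-130,95),(601,335)),((60,-130,80),(583,355)),((-60,-130,80),(417,450)),((-60,-130,95),(410,437)),((-72,117,95),(160,198)),((72,117,95),(345,113)),((60,45,80),(403,195)),((-66,230,100),(68,95)),((66,230,100),(243,24)),((72,-130,0),(587,446)),((-72,-130,0),(402,550))]
obs=[mk("scene",P,u,(210,190),4) for P,u in S]+[mk("side",P,u,(215,170),4) for P,u in T]
b=fit(obs,[0.5,0.1,0.5])
S=[((-50,-13,0),(110,618)),((50,-13,0),(357,505)),((-50,-13,30),(107,558)),((-50,13,30),(72,515)),((50,-13,30),(355,455)),((-35,-9,80),(145,417)),((-35,9,80),(125,393)),((35,-9,80),(322,348)),((35,9,80),(297,320))]
T=[((-50,-13,0),(143,567)),((50,-13,0),(325,450)),((-50,-13,30),(145,527)),((-50,13,30),(110,492)),((50,-13,30),(325,412)),((-35,-9,80),(170,437)),((-35,9,80),(153,408)),((35,-9,80),(303,358)),((35,9,80),(280,330))]
obs=[mk("scene",P,u,(330,270),5) for P,u in S]+[mk("side",P,u,(330,240),5) for P,u in T]
s=fit(obs,[0.5,-0.1,0.5])
c,sn=np.cos(b[2]),np.sin(b[2])
def tob(w): d=w[:2]-b[:2]; return (np.array([c*d[0]+sn*d[1],-sn*d[0]+c*d[1]])*1000).round(1)
print("scraper in board",tob(s),np.degrees(s[2]-b[2]))
for n,o,L in(("scene",(210,190),[(397,268),(478,322),(369,342)]),("side",(215,170),[(383,251),(461,305),(372,332)])):
    for u in L: print(n,tob(onz(D[n],u[0]/4+o[0],u[1]/4+o[1],.086)))
for n,u,z in(("scene",(453,342),.03),("scene",(449,298),.03),("scene",(384,230),.05),("side",(436,302),.03),("side",(428,260),.03),("side",(369,192),.05)):
    print(n,u,tob(onz(D[n],*u,z)),onz(D[n],*u,z))
for t in((220,310),(265,370),(335,420)): w=onz(D["scene"],*t,.03);print(t,w,tob(w))
E
```

```text
[ 0.5236 -0.0626  0.1209] 6.93
[[1.7, 0.1], [-0.1, 0.4], [-1.8, 1.5], [0.2, -0.5], [-3.0, -0.5], [1.6, -1.3], [-0.6, 0.1], [-0.7, -0.0], [-0.4, -0.5], [0.1, 2.0], [1.4, -1.4], [1.3, 0.7], [-0.4, 0.7], [1.4, -0.8], [-2.0, -0.6], [1.1, -1.3], [-0.2, -0.4], [-0.4, -0.8], [0.0, -1.0], [1.9, -0.2], [-1.2, 2.3]]
[ 0.5375 -0.3278  0.1184] 6.79
[[-1.1, 3.4], [-1.1, 3.2], [0.4, 1.8], [-1.8, -0.0], [1.0, -0.2], [0.9, 0.9], [-1.8, -1.2], [1.6, -0.5], [-0.4, -1.2], [-0.1, 1.3], [-0.6, 1.0], [0.4, 0.7], [-0.8, -0.9], [1.0, -0.0], [1.7, -1.4], [-0.9, -1.6], [1.5, -2.3], [0.1, -2.3]]
scraper in board [ -18.2 -264.9] -0.14303778577638818
scene [18.2  4.5]
scene [ 26.8 -58. ]
scene [-26.8 -47. ]
side [15.9  4. ]
side [ 24.8 -59.2]
side [-28.8 -47.2]
scene (453, 342) [ 138.1 -286.2] [ 0.69521691 -0.33002603  0.03      ]
scene (449, 298) [ 223.9 -186.5] [ 0.76837686 -0.22076289  0.03      ]
scene (384, 230) [261.8  73.9] [0.77452615 0.04234848 0.05      ]
side (436, 302) [ 140.2 -289.3] [ 0.69767402 -0.33289392  0.03      ]
side (428, 260) [ 220.2 -188.1] [ 0.76482483 -0.22281356  0.03      ]
side (369, 192) [262.8  76.6] [0.77524312 0.04515407 0.05      ]
(220, 310) [ 0.34790526 -0.08180411  0.03      ] [-176.7    2.1]
(265, 370) [ 0.37468061 -0.26513754  0.03      ] [-172.2 -183.1]
(335, 420) [ 0.43451694 -0.40050972  0.03      ] [-129.2 -324.7]
```

The wooden one at scene (375,362), with a steel band along its foot, is the scraper. The things it could be confused with are the teal ones at (220,310), (265,370) and (335,420). The close crop confirms the choice. I'll start travelling towards it.

```bash
python3 -m inch '-3.9 0 -3.1 0 8.5; -3.9 0 -3.1 0 8.5; -3.9 0 -3.1 0 8.5; -3.9 0 -3.1 0 8.5; -3.9 0 -3.1 0 8.5'; python3 -c "
from h import *
print(ctrl.sense()['qpos'].round(3))"
```

```text
time: 0.75
position: [0.2336, 0.3074, 0.2057]
orientation: [-0.555, 0.555, 0.438, -0.438]
ft_force: [0.9, 0.4, -0.1]
gripper_width: 0.0848
[ 0.921 -0.301 -0.178  1.693 -0.     1.155]
```

```bash
python3 -m inch '0 0 0 -0.119 8.5; 0 0 0 -0.119 8.5; 0 0 0 -0.118 8.5; -4.4 0 -1.5 0 8.5; -4.4 0 -1.5 0 8.5'; python3 -m inch '-4.4 0 -1.5 0 8.5; -4.4 0 -1.5 0 8.5; -4.4 0 -1.5 0 8.5; -4.4 0 -1.5 0 8.5; -4.4 0 -1.5 0 8.5';python3 -m inch '-4.4 0 -1.5 0 8.5; -4.4 0 -1.5 0 8.5; -4.4 0 -1.5 0 8.5; -4.4 0 -1.5 0 8.5; -4.4 0 -1.5 0 8.5';python3 -m inch '-4.4 0 -1.5 0 8.5; -4.4 0 -1.5 0 8.5; -4.4 0 -1.5 0 8.5; 0 0 0 0 8.5; 0 0 0 0 8.5'
python3 - <<'E'
from h import *
s,d=wristcam();cv2.imwrite("pics/w1.png",d["img"][:,:,::-1])
q=s["orientation"];print(s["position"],s["qpos"].round(3),R.from_quat([q[1],q[2],q[3],q[0]]).as_matrix().round(4))
import pickle;pickle.dump((s,d),open("w1.pkl","wb"))
E
```

```text
time: 1.25
position: [0.2736, 0.225, 0.2056]
orientation: [0.468, -0.468, -0.53, 0.53]
ft_force: [0.9, 0.1, 0.3]
gripper_width: 0.0855
time: 1.75
position: [0.3752, 0.0141, 0.206]
orientation: [-0.469, 0.469, 0.53, -0.529]
ft_force: [1.4, 1.6, -0.1]
gripper_width: 0.0851
time: 2.25
position: [0.4763, -0.1953, 0.2057]
orientation: [-0.469, 0.469, 0.529, -0.529]
ft_force: [1.2, 1.0, 0.5]
gripper_width: 0.085
time: 2.75
position: [0.5364, -0.3195, 0.2042]
orientation: [0.47, -0.468, -0.529, 0.529]
ft_force: [-0.6, 0.7, 0.6]
gripper_width: 0.0849
[ 0.53635505 -0.31946629  0.20418423] [-0.537  0.275  0.389  1.687  0.    -0.657] [[-0.1195 -0.0023 -0.9928]
 [ 0.9928  0.0015 -0.1195]
 [ 0.0017 -1.      0.0021]]
```

View pics/w1.png

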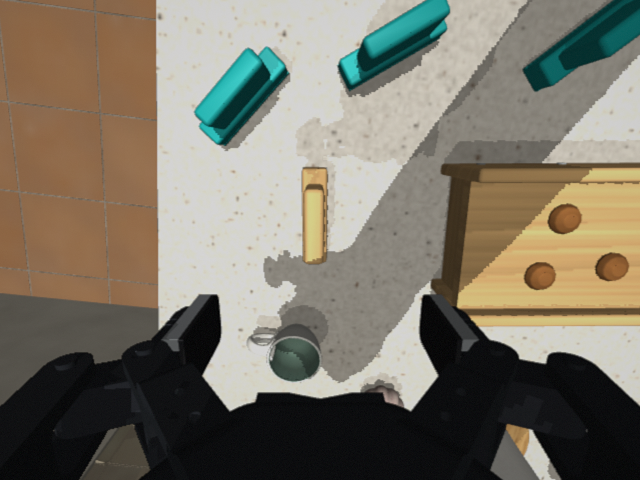

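Run:
```python
from h import *
crop("w1",260,150,110,130,6,"w1c"); crop("w1",420,140,220,200,3.6,"w1b")
```

```text
(no output)
```

View pics/w1c.png

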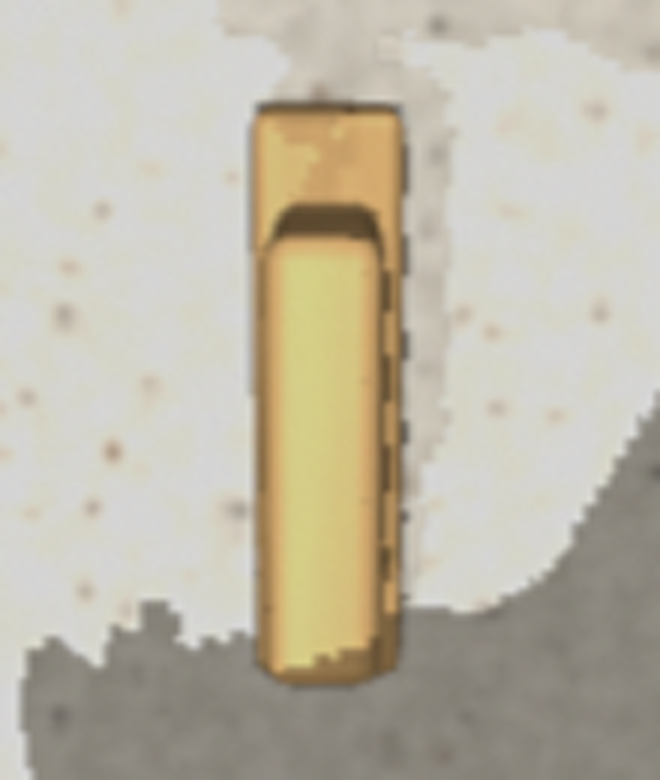

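View pics/w1b.png

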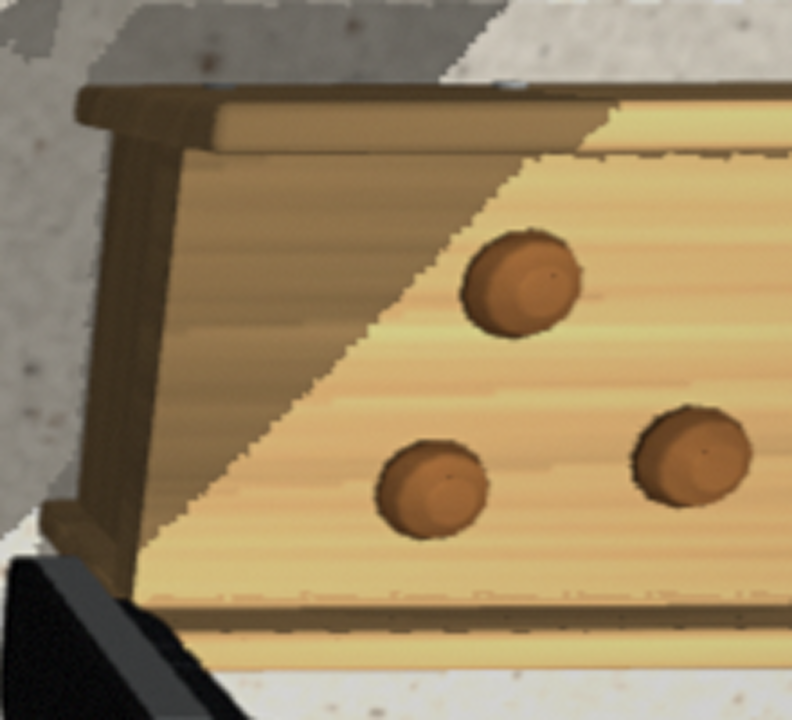

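Run:
```python
from h import *
import pickle
s,d=pickle.load(open("w1.pkl","rb"))
g=onz(d,313.9,225.3,.08);print("grip",g)
# grip axis dir from two ends
a=onz(d,260+323/6,150+245/6,.08);b=onz(d,260+325/6,150+655/6,.08);print(np.degrees(np.arctan2(*(b-a)[[1,0]])))
q=s["orientation"];M=R.from_quat([q[1],q[2],q[3],q[0]]).as_matrix()
t=g.copy();t[2]=.0433;print("tool delta cm",(M.T@(t-s["position"])*100).round(2))
print("deck corners",onz(d,470.8,181.7,.08),onz(d,456.7,307.5,.08))
c=np.array([.5236,-.0626]);th=.1209;A=np.array([[np.cos(th),-np.sin(th)],[np.sin(th),np.cos(th)]])
print("model",c+A@[-.06,-.13],c+A@[.06,-.13])
for u in((526,283),(432,489),(691,456)):
    w=onz(d,420+u[0]/3.6,140+u[1]/3.6,.084);print("shell",w,(A.T@(w[:2]-c)*1000).round(1))
print(np.degrees(np.arctan2(-M[0,0],M[1,0])))
```

```text
grip [ 0.5353553 -0.3241921  0.08     ]
6.790153960730271
tool delta cm [-0.49 16.09  0.12]
deck corners [ 0.48144639 -0.19482496  0.08      ] [ 0.5988818  -0.18018479  0.08      ]
model [ 0.47971671 -0.19888741] [ 0.59884077 -0.18441472]
shell [ 0.50262787 -0.10655301  0.084     ] [-26.1 -41.1]
shell [ 0.55707652 -0.11371014  0.084     ] [ 27.1 -54.8]
shell [ 0.54076838 -0.05142599  0.084     ] [18.4  9. ]
6.865310959776849
```

```bash
python3 -m inch '-0.4 4 0.1 0 8.5; 0 4 0 0 8.5; 0 3.5 0 0 8.5; 0 2.5 0 0 8.5; 0 2 0 0 8.5'; python3 -m inch '0 0 0 0 8.5; 0 0 0 0 5; 0 0 0 0 1; 0 0 0 0 1; 0 0 0 0 1' 50
python3 -m inch '0 0 0 0 1; 0 0 0 0 1; 0 0 0 0 1; 0 0 0 0 1; 0 0 0 0 1' 50
python3 - <<'E'
from h import *
s,d=wristcam();cv2.imwrite("pics/w2.png",d["img"][:,:,::-1]);d=ctrl.get_image("scene");cv2.imwrite("pics/s2.png",d["img"][:,:,::-1])
crop("s2",260,230,240,180,3,"s2c")
E
```

```text
time: 3.3
position: [0.5353, -0.3212, 0.0452]
orientation: [-0.468, 0.468, 0.53, -0.53]
ft_force: [0.6, -0.3, -0.1]
gripper_width: 0.085
time: 3.8
position: [0.5364, -0.3231, 0.0469]
orientation: [-0.468, 0.469, 0.529, -0.529]
ft_force: [-0.9, -0.1, 0.5]
gripper_width: 0.0279
time: 4.3
position: [0.5364, -0.3233, 0.0467]
orientation: [-0.468, 0.469, 0.529, -0.529]
ft_force: [-0.3, -0.3, 5.7]
gripper_width: 0.0164
```

View pics/w2.png

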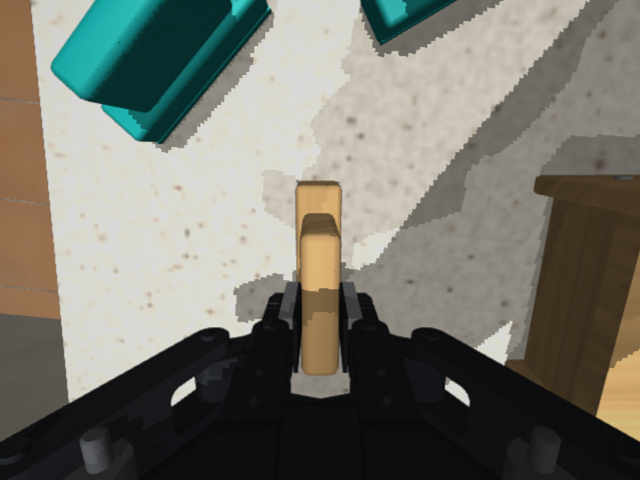

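View pics/s2c.png

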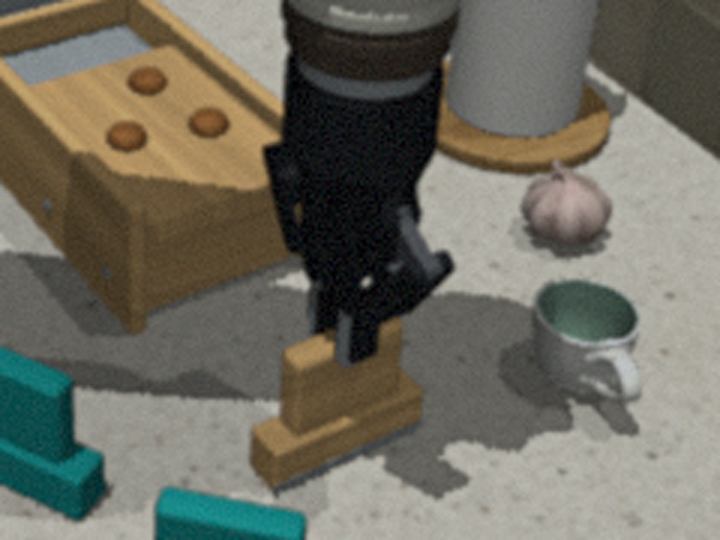

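```bash
python3 -m inch '0 -1 0 0 1; 0 -3 0 0 1; 0 -4 0 0 1; 0 -3 0 0 1; 0 0 0 0 1'; python3 -m inch '2 0 -0.5 0 1; 4 0 -0.5 0 1; 4 0 -0.5 0 1; 4 0 -0.5 0 1; 1.5 0 0 0 1'
python3 -m inch '0 0.8 0 0 1; 0 0 0 0 1; 0 0 0 0 1; 0 0 0 0 1; 0 0 0 0 1'
python3 - <<'E'
from h import *
s,d=wristcam();cv2.imwrite("pics/w3.png",d["img"][:,:,::-1]);d=ctrl.get_image("side");cv2.imwrite("pics/s3.png",d["img"][:,:,::-1])
crop("s3",230,170,180,150,4,"s3c");print(s["position"],s["ft_force"],s["gripper_width"])
E
```

```text
time: 4.9
position: [0.5373, -0.3236, 0.1611]
orientation: [-0.467, 0.471, 0.53, -0.529]
ft_force: [0.3, -0.6, -2.0]
gripper_width: 0.0161
time: 5.4
position: [0.5366, -0.1635, 0.1551]
orientation: [0.469, -0.468, -0.53, 0.53]
ft_force: [0.1, -0.9, -2.0]
gripper_width: 0.0161
time: 5.9
position: [0.5371, -0.1674, 0.1477]
orientation: [0.469, -0.469, -0.529, 0.529]
ft_force: [0.0, -0.3, -2.1]
gripper_width: 0.0163
[ 0.53707597 -0.16739738  0.14774973] [ 0.00929883 -0.31145883 -2.13832888] 0.016298589714647628
```

View pics/w3.png

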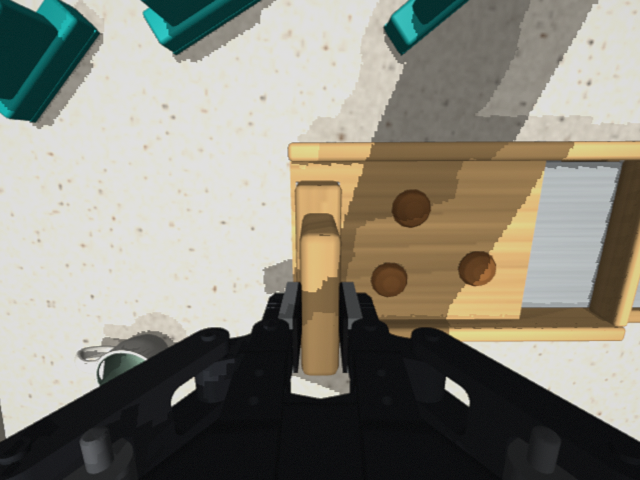

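View pics/s3c.png

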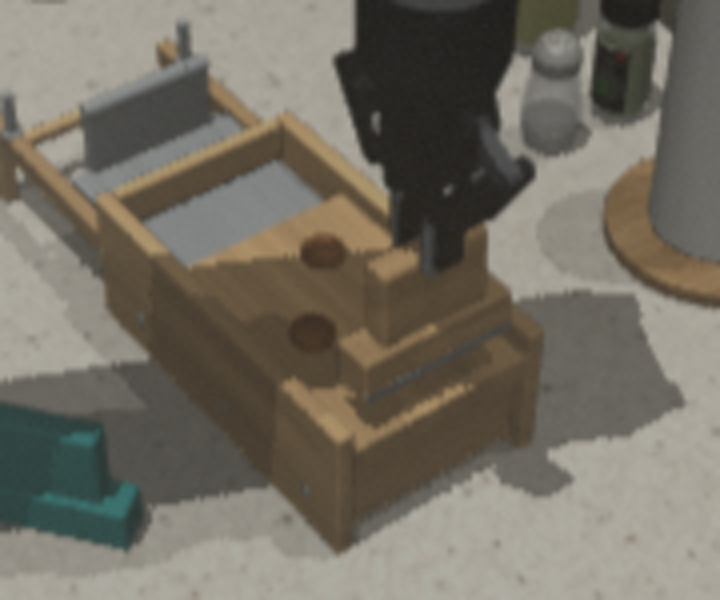

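Run:
```python
from h import *
import pickle
s,d=wristcam()
q=s["orientation"];M=R.from_quat([q[1],q[2],q[3],q[0]]).as_matrix()
for n,u,v,z in(("foot end",318,183,.131),("cheek in",330,161,.095),("cheek in right",500,161,.095),("far cheek in",430,321,.08),("deck end",292,180,.08),("shell2 left",372,280,.082),("hatch edge",546,170,.08),("hatchedge2",520,318,.08),("foot front",341,220,.131),("endstop top in",622,300,.095)):
    w=onz(d,u,v,z);l=M.T@(w-s["position"]);print(n,"along",(l[0]*1000).round(1),"across",(-l[2]*1000).round(1))
```

```text
foot end along -0.4 across -49.0
cheek in along 7.1 across -59.3
cheek in right along 115.4 across -59.2
far cheek in along 86.0 across 62.2
deck end along -18.7 across -46.1
shell2 left along 39.2 across 27.2
hatch edge along 155.5 across -52.6
hatchedge2 along 155.4 across 59.7
foot front along 12.4 across -28.5
endstop top in along 216.1 across 37.5
```

```bash
python3 -m inch '0 1 0 0 1; 0 0.6 0 0 1; 0 0.3 0 0 1; 0 0.1 0 0 1; 0 0 0 0 1'
```

```text
time: 6.55
position: [0.537, -0.1665, 0.1276]
orientation: [0.469, -0.469, -0.529, 0.529]
ft_force: [-0.4, 0.8, -2.1]
gripper_width: 0.0161
```

```bash
python3 -m inch '0 0.1 0 0 1; 0 0 0 0 1; 0.5 0 0 0 1; 0.8 0 0 0 1; 0.8 0 0 0 1'
```

```text
time: 7.05
position: [0.5344, -0.145, 0.1269]
orientation: [-0.469, 0.469, 0.529, -0.529]
ft_force: [-0.0, 0.4, -2.5]
gripper_width: 0.0163
```

```bash
python3 -m inch '1 0 0 0 1; 1 0 0 0 1; 1 0 0 0 1; 1 0 0 0 1; 1 0 0 0 1';python3 - <<'E'
from h import *
s,d=wristcam();cv2.imwrite("pics/w4.png",d["img"][:,:,::-1])
E
```

```text
time: 7.55
position: [0.5284, -0.0952, 0.1268]
orientation: [-0.469, 0.469, 0.529, -0.529]
ft_force: [0.6, 0.1, -2.4]
gripper_width: 0.0164
```

View pics/w4.png

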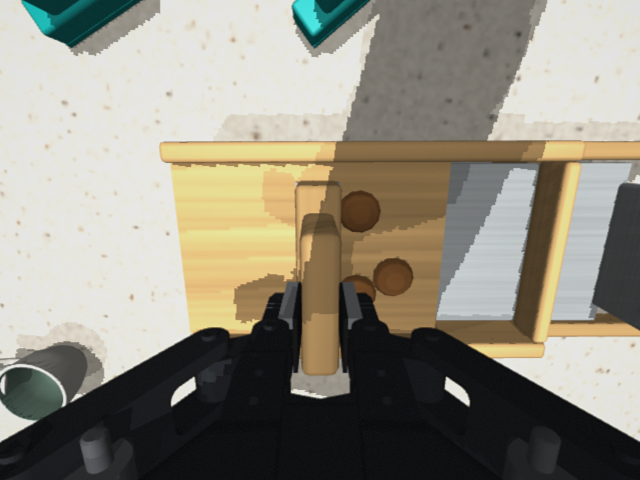

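Shells at (360,211) and (358,287) are being pushed. The third, at (393,275), is just ahead. Nothing has been trapped underneath, so I'll carry on.

```bash
python3 -m inch '1 0 0 0 1; 1 0 0 0 1; 1 0 0 0 1; 1 0 0 0 1; 1 0 0 0 1'; python3 -m inch '1 0 0 0 1; 0.8 0 0 0 1; 0.8 0 0 0 1; 0.6 0 0 0 1; 0 0 0 0 1';python3 - <<'E'
from h import *
s,d=wristcam();cv2.imwrite("pics/w5.png",d["img"][:,:,::-1])
d=ctrl.get_image("side");cv2.imwrite("pics/s5.png",d["img"][:,:,::-1])
crop("s5",200,150,180,150,4,"s5c")
E
```

```text
time: 8.1
position: [0.5223, -0.0456, 0.1268]
orientation: [0.469, -0.469, -0.529, 0.529]
ft_force: [0.3, 0.3, -1.7]
gripper_width: 0.0163
time: 8.6
position: [0.5185, -0.014, 0.1268]
orientation: [-0.469, 0.469, 0.53, -0.53]
ft_force: [0.7, -0.1, -1.8]
gripper_width: 0.0165
```

View pics/w5.png

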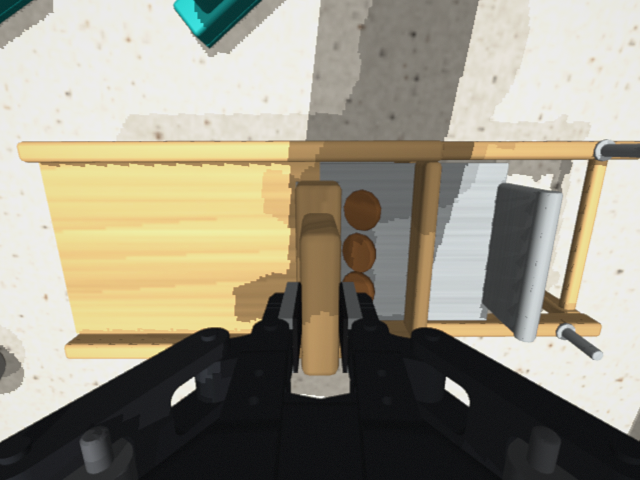

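View pics/s5c.png

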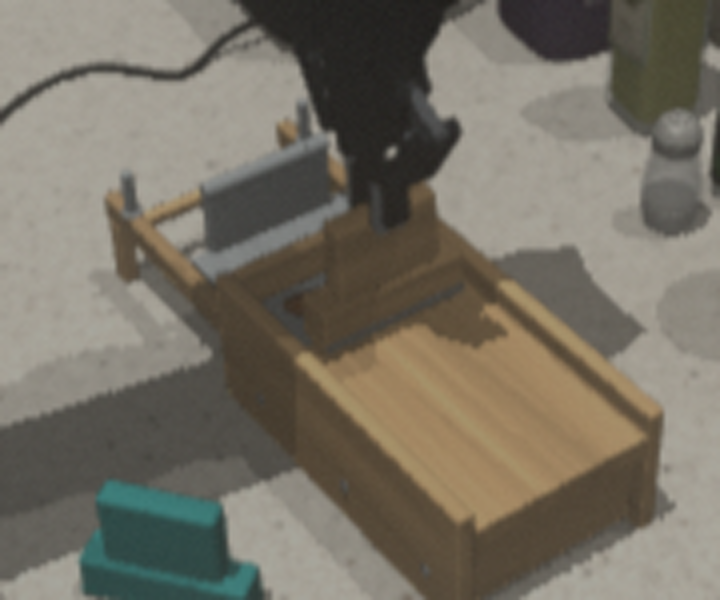

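```bash
python3 -m inch '0 -1 0 0 1; 0 -2 0 0 1; -3 -2 0 0 1; -5 -1 0 0 1; -4 0 0 0 1';python3 - <<'E'
from h import *
s,d=wristcam();cv2.imwrite("pics/w6.png",d["img"][:,:,::-1]);print(s["position"])
crop("w6",340,120,200,150,4,"w6c")
E
```

```text
time: 9.2
position: [0.5338, -0.135, 0.1894]
orientation: [-0.467, 0.47, 0.53, -0.529]
ft_force: [0.8, 1.0, -1.6]
gripper_width: 0.0163
[ 0.53382164 -0.13496673  0.18938733]
```

View pics/w6.png

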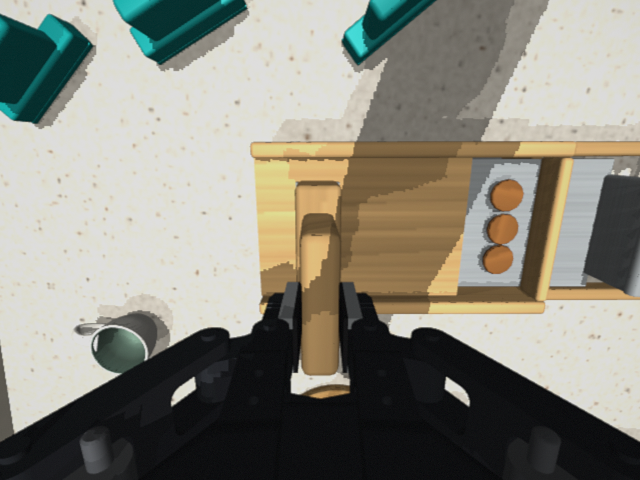

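All three shells lie on the steel slide, at (507,195), (502,229) and (497,259). Next I'll put the scraper back where it stood.

```bash
python3 -m inch '-4 0 0.4 0 1; -4 0 0.4 0 1; -4 0 0.4 0 1; -4 0 0.4 0 1; -2.7 0 0.4 0 1'; python3 -m inch '0 3 0 0 1; 0 4 0 0 1; 0 3.5 0 0 1; 0 2 0 0 1; 0 0 0 0 1'
```

```text
time: 9.75
position: [0.5353, -0.3238, 0.1869]
orientation: [0.469, -0.469, -0.529, 0.529]
ft_force: [-0.2, 0.1, -3.0]
gripper_width: 0.0163
time: 10.25
position: [0.534, -0.3203, 0.0585]
orientation: [0.471, -0.467, -0.529, 0.53]
ft_force: [-0.8, 0.8, -1.6]
gripper_width: 0.0163
```

```bash
python3 -m inch '0 0.6 0 0 1; 0 0.4 0 0 1; 0 0.1 0 0 1; 0 0 0 0 1; 0 0 0 0 1'
```

```text
time: 10.75
position: [0.536, -0.3211, 0.0513]
orientation: [-0.468, 0.469, 0.529, -0.529]
ft_force: [0.1, 0.7, -2.4]
gripper_width: 0.0165
```

```bash
python3 -m inch '0 0.3 0 0 1; 0 0 0 0 1; 0 0.1 0 0 1; 0 0 0 0 1; 0 0 0 0 1'
```

```text
time: 11.25
position: [0.5357, -0.321, 0.0467]
orientation: [0.469, -0.469, -0.529, 0.529]
ft_force: [-0.5, -0.0, -0.6]
gripper_width: 0.0166
```

```bash
python3 -m inch '0 0.1 0 0 1; 0 0 0 0 1; 0 0 0 0 2; 0 0 0 0 3; 0 0 0 0 5'; python3 -m inch '0 0 0 0 8; 0 0 0 0 8; 0 0 0 0 8; 0 -1 0 0 8; 0 -2 0 0 8'; python3 -m inch '0 -4 0 0 8; 0 -4 0 0 8; 0 -3 0 0 8; 0 -2 0 0 8; 0 0 0 0 8';python3 - <<'E'
from h import *
s,d=wristcam();cv2.imwrite("pics/w7.png",d["img"][:,:,::-1]);print(s["position"])
d=ctrl.get_image("scene");cv2.imwrite("pics/s7.png",d["img"][:,:,::-1])
E
```

```text
time: 11.75
position: [0.5358, -0.3208, 0.0455]
orientation: [-0.469, 0.469, 0.529, -0.529]
ft_force: [0.6, 0.8, 0.8]
gripper_width: 0.0435
time: 12.25
position: [0.5349, -0.3204, 0.0749]
orientation: [0.47, -0.468, -0.529, 0.53]
ft_force: [0.1, -0.2, -0.6]
gripper_width: 0.0801
time: 12.75
position: [0.5367, -0.3214, 0.2099]
orientation: [-0.467, 0.471, 0.53, -0.529]
ft_force: [0.3, -0.2, -0.4]
gripper_width: 0.0799
[ 0.53668062 -0.32144513  0.20991737]
```

View pics/w7.png

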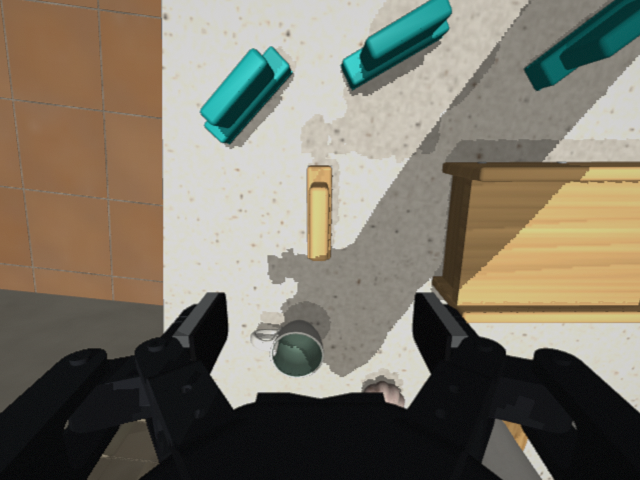

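View pics/s7.png

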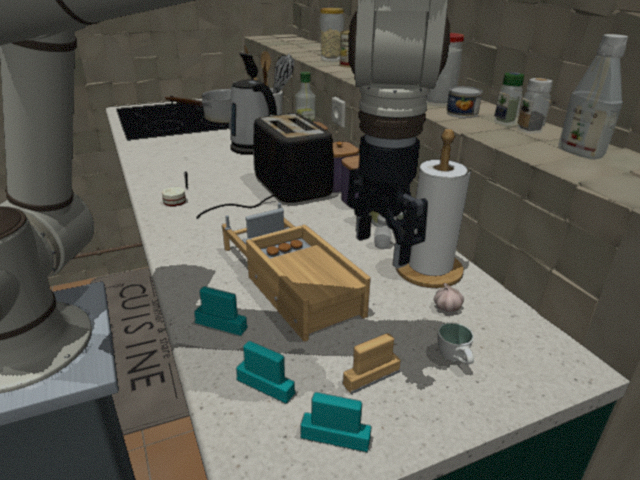

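```bash
python3 -m inch '4.5 0 -0.2 0 8; 4.5 0 -0.2 0 8; 4.5 0 -0.2 0 8; 4.5 0 -0.2 0 8; 4.5 0 -0.2 0 8'; python3 -m inch '4.5 0 -0.2 0 8; 4.5 0 -0.2 0 8; 4.5 0 -0.2 0 8; 4.5 0 -0.2 0 8; 2.8 0 -0.2 0 8';python3 -m inch '0 0 0 0 8; 0 0 0 0 8; 0 0 0 0 8; 0 0 0 0 8; 0 0 0 0 8'
python3 - <<'E'
from h import *
s,d=wristcam();cv2.imwrite("pics/w8.png",d["img"][:,:,::-1]);print(s["position"])
import pickle;pickle.dump((s,d),open("w8.pkl","wb"))
E
```

```text
time: 13.35
position: [0.5174, -0.0946, 0.2041]
orientation: [0.47, -0.468, -0.529, 0.53]
ft_force: [0.9, 1.0, 0.1]
gripper_width: 0.08
time: 13.85
position: [0.502, 0.1139, 0.2042]
orientation: [0.469, -0.468, -0.529, 0.53]
ft_force: [0.0, -0.5, -0.5]
gripper_width: 0.08
time: 14.35
position: [0.5033, 0.1105, 0.2055]
orientation: [0.469, -0.469, -0.529, 0.529]
ft_force: [0.5, -0.3, 0.2]
gripper_width: 0.0799
[0.50331954 0.1104779  0.20550809]
```

View pics/w8.png

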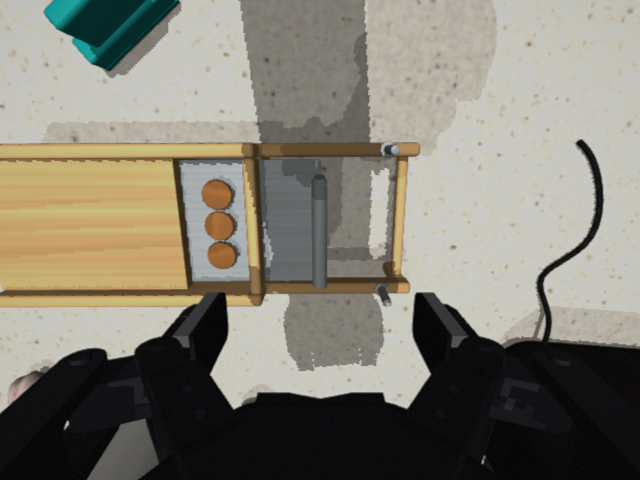

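Run:
```python
from h import *
crop("w8",240,130,190,190,4,"w8c")
```

```text
(no output)
```

View pics/w8c.png

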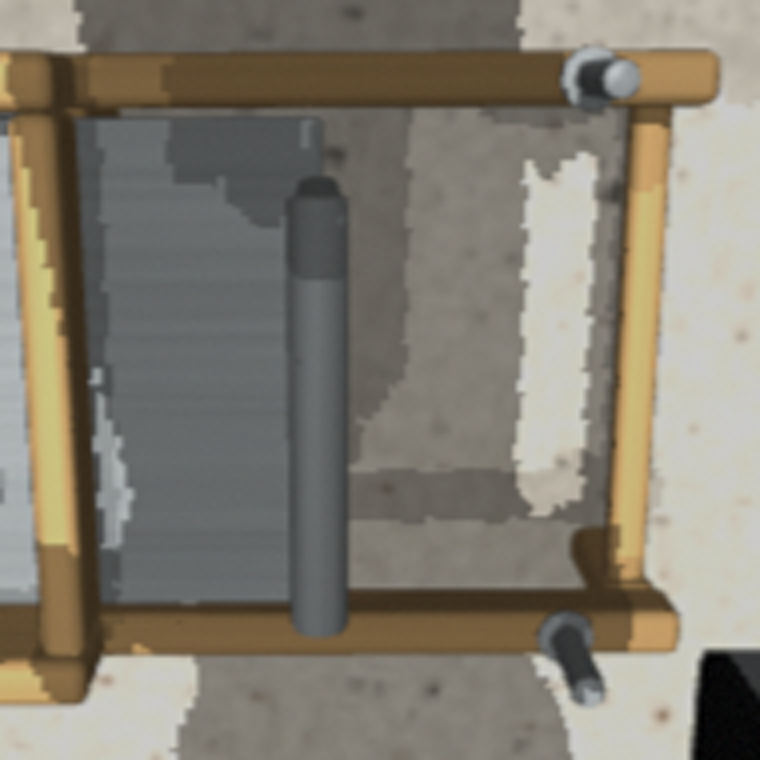

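Run:
```python
from h import *
import pickle
s,d=pickle.load(open("w8.pkl","rb"))
q=s["orientation"];M=R.from_quat([q[1],q[2],q[3],q[0]]).as_matrix()
for n,u,v,z in(("bead a",317,197,.13),("bead b",319,632,.13),("peg1",622,78,.1),("peg2",590,692,.1),("endstop outer",75,350,.095)):
    w=onz(d,240+u/4,130+v/4,z);l=M.T@(w-s["position"]);print(n,w.round(4),"along",(l[0]*1000).round(1),"across",(-l[2]*1000).round(1))
```

```text
bead a [0.4577 0.1051 0.13  ] along 0.2 across -45.9
bead b [0.5408 0.1154 0.13  ] along 0.4 across 37.8
peg1 [0.4305 0.1619 0.1   ] along 59.8 across -66.2
peg2 [0.5608 0.1782 0.1   ] along 60.4 across 65.1
endstop outer [0.4983 0.0586 0.095 ] along -50.9 across -11.2
```

```bash
python3 -m inch '0 2 0 0 5; 0 2 0.1 0 5; 0 2.5 0.1 0 5; 0 2.5 0.1 0 5; 0 1.5 0 0 5'; python3 -m inch '0 0 0 0 5; 0 0 0 0 3; 0 0 0 0 0.5; 0 0 0 0 0.5; 0 0 0 0 0.5' 80; python3 -m inch '0 0 0 0 0.5; 0 0 0 0 0.5; 0 0 0 0 0.5; 0 0 0 0 0.5; 0 0 0 0 0.5' 80
python3 - <<'E'
from h import *
s,d=wristcam();cv2.imwrite("pics/w9.png",d["img"][:,:,::-1]);print(s["position"],s["ft_force"])
d=ctrl.get_image("side");cv2.imwrite("pics/s9.png",d["img"][:,:,::-1])
crop("s9",200,130,180,150,4,"s9c")
E
```

```text
time: 14.9
position: [0.4996, 0.1104, 0.0987]
orientation: [0.469, -0.469, -0.529, 0.53]
ft_force: [-0.3, 0.9, 0.6]
gripper_width: 0.0498
time: 15.4
position: [0.5007, 0.1111, 0.1014]
orientation: [-0.469, 0.469, 0.53, -0.529]
ft_force: [0.1, 0.3, -0.4]
gripper_width: 0.0049
time: 15.9
position: [0.5002, 0.111, 0.1006]
orientation: [0.469, -0.469, -0.529, 0.529]
ft_force: [-0.2, -0.2, 0.4]
gripper_width: 0.0051
[0.50021492 0.11101294 0.10056448] [-0.24786422 -0.1705462   0.41956216]
```

View pics/w9.png

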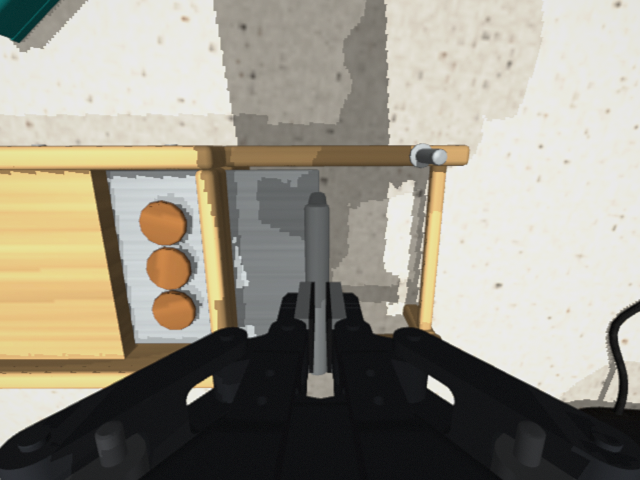

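View pics/s9c.png

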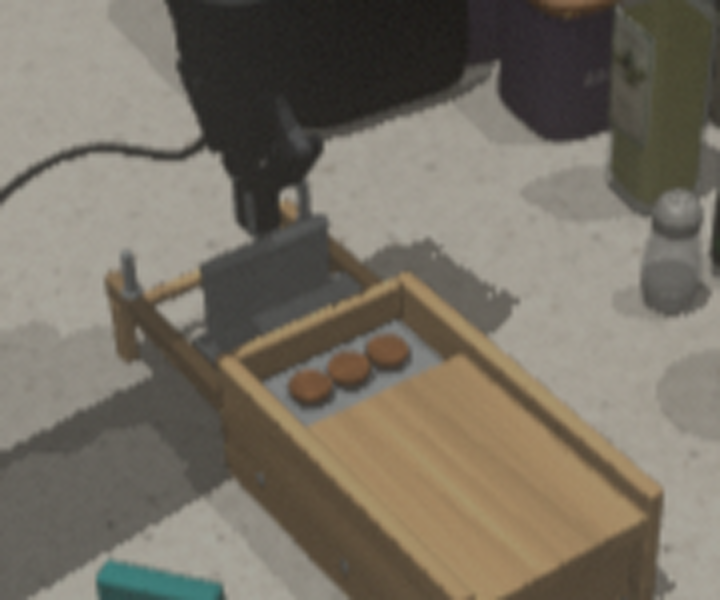

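Run:
```python
from h import *
s=ctrl.sense();q=s["orientation"];M=R.from_quat([q[1],q[2],q[3],q[0]]).as_matrix()
for n in("side","scene"):
    d=ctrl.get_image(n)
    p=[s["position"],s["position"]-.0187*M[:,1],s["position"]+.045*M[:,2]+[0,0,.0355],s["position"]-.045*M[:,2]+[0,0,.0355]]
    print(proj(d,p).round(1).tolist())
    cv2.imwrite("pics/t.png",d["img"][:,:,::-1]); crop("t",215 if n=="scene" else 225,140 if n=="side" else 160,100,80,8,"f_"+n)
crop("w9",260,180,120,200,4,"w9c")
```

```text
[[264.8, 194.4], [264.3, 188.4], [247.9, 189.4], [279.1, 176.6]]
[[262.9, 219.2], [262.5, 211.6], [243.0, 209.1], [280.5, 200.4]]
```

View pics/f_side.png

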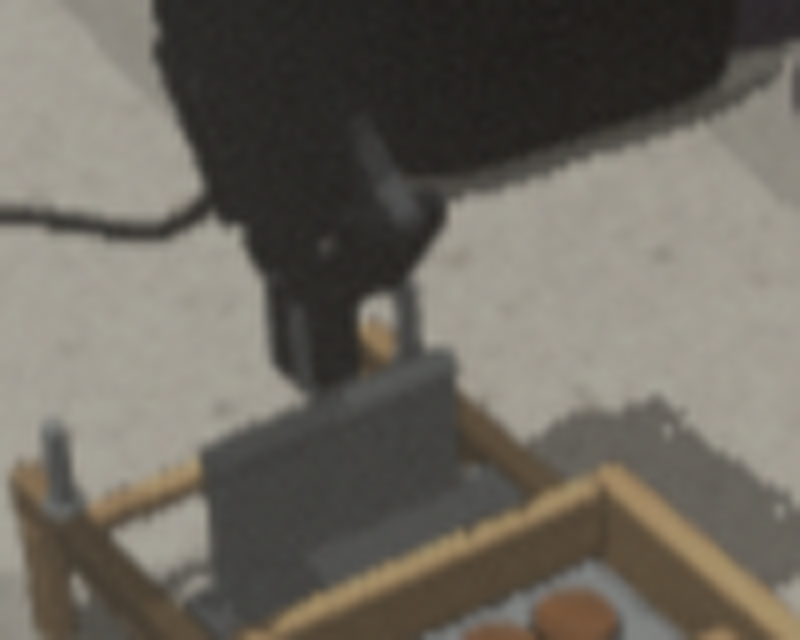

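View pics/f_scene.png

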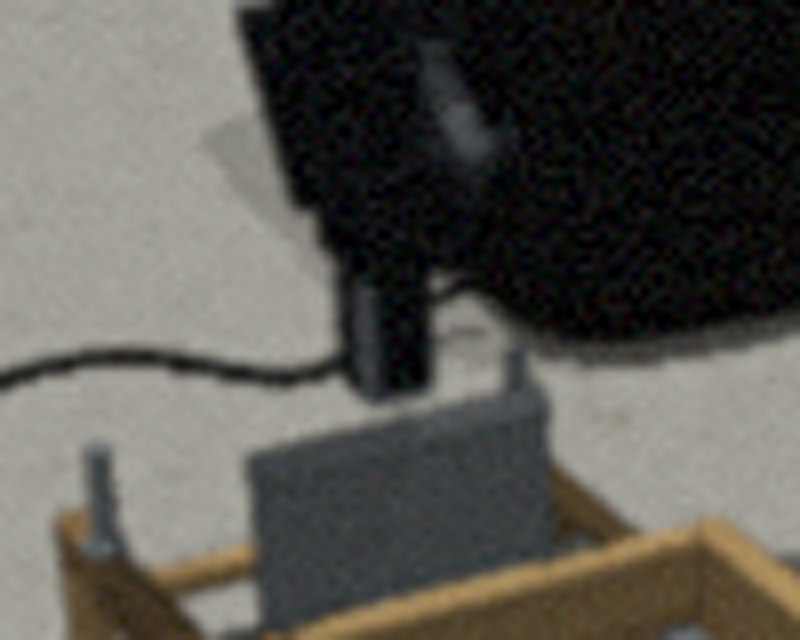

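View pics/w9c.png

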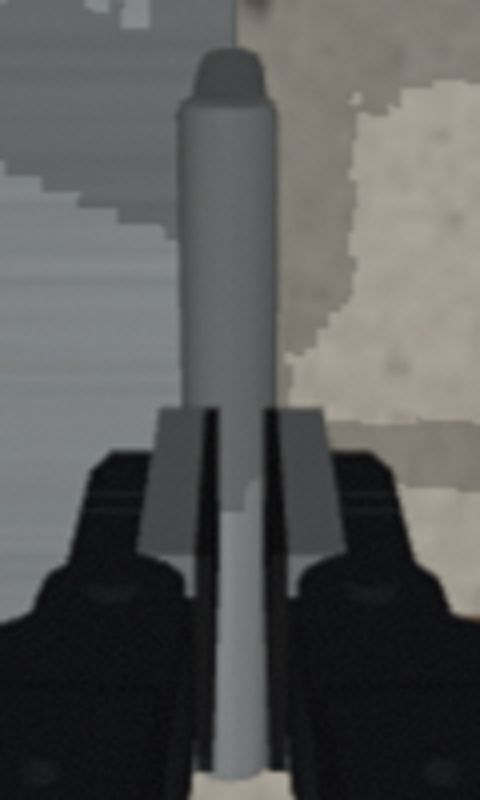

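Run:
```python
from h import *
D={n:ctrl.get_image(n) for n in("scene","side")}
print(proj(D["scene"],[[.5364,-.3233,.0467],[.5364,-.3333,.0467],[.5364,-.3333,.0667]]))
def tri(a,b):
    A=[];B=[]
    for n,u in(("scene",a),("side",b)):
        o,r=ray(D[n],*u);r/=np.linalg.norm(r);P=np.eye(3)-np.outer(r,r);A.append(P);B.append(P@o)
    return np.linalg.solve(sum(A),sum(B)).round(4)
print("plate L",tri((246.2,217.2),(250.6,196)),"R",tri((283,209.5),(281,184.2)))
print("tip",tri((261.5,209.4),(265,188.7)))
print("peg L",tri((227,216),(232,193.5)))
s,d=wristcam();print(s["position"])
for P in ([0,0,0],[.004,0,0],[.004,-.0187,.011],[.004,0,.011],[-.004,0,.011]):
    q=s["orientation"];M=R.from_quat([q[1],q[2],q[3],q[0]]).as_matrix()
    print(P,proj(d,s["position"]+M@np.array(P)))
```

```text
[[371.50552373 357.51112485]
 [374.57320121 361.4931706 ]
 [375.42197972 352.01299663]]
plate L [0.4596 0.1013 0.1177] R [0.5481 0.1128 0.1143]
tip [0.4911 0.0854 0.138 ]
peg L [0.4292 0.1499 0.1042]
[0.50025681 0.1109963  0.10061185]
[0, 0, 0] [[318.81849064 278.99176404]]
[0.004, 0, 0] [[326.32245156 278.98276766]]
[0.004, -0.0187, 0.011] [[327.12702208 272.01863099]]
[0.004, 0, 0.011] [[326.39962545 259.38753314]]
[-0.004, 0, 0.011] [[311.14183156 259.40654296]]
```

The pull plate's top triangulates to z ≈ 0.117, so the 118 mm given is the top and the grasp point is at z = 0.100. The fingers closed just above the bead: in the side picture the tips sit at (265,189), level with the plate top. I'll open, go lower and grip again.

```bash
python3 -m inch '0 -1 0 0 4; 0 0 0 0 4; 0 0 0 0 4; 0 0 0 0 4; 0 0 0 0 4'; python3 -m inch '0 1 0 0 4; 0 1 0 0 4; 0 1 0 0 4; 0 0.7 0 0 4; 0 0 0 0 4'
```

```text
time: 16.75
position: [0.5001, 0.111, 0.1104]
orientation: [0.469, -0.469, -0.529, 0.529]
ft_force: [0.5, -0.4, 0.6]
gripper_width: 0.0399
time: 17.25
position: [0.4995, 0.1108, 0.072]
orientation: [0.469, -0.468, -0.529, 0.53]
ft_force: [0.2, 0.1, 0.4]
gripper_width: 0.04
```

Run:
```python
from h import *
s,d=wristcam();cv2.imwrite("pics/w10.png",d["img"][:,:,::-1]);print(s["position"],s["ft_force"])
d=ctrl.get_image("side");cv2.imwrite("pics/s10.png",d["img"][:,:,::-1])
crop("s10",215,130,120,90,6,"s10c")
```

```text
[0.49947418 0.11080876 0.07201498] [0.24554289 0.07216965 0.44787719]
```

View pics/s10c.png

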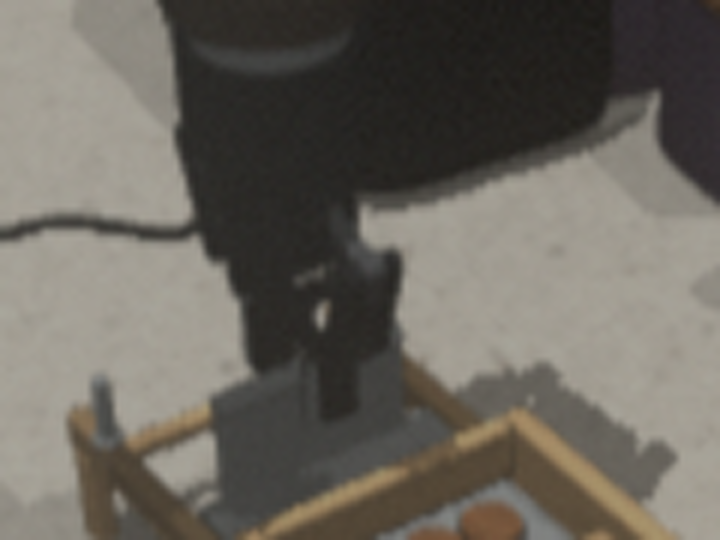

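View pics/w10.png

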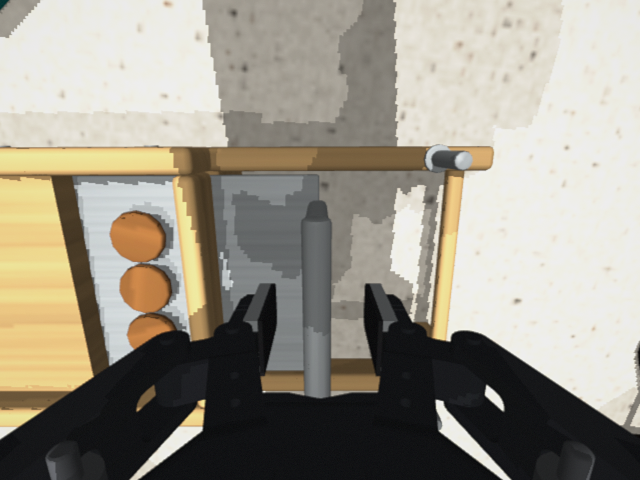

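The fingers now straddle the plate: one finger is in front of it in the side picture. Closing.

```bash
python3 -m inch '0 0 0 0 2; 0 0 0 0 0; 0 0 0 0 0; 0 0 0 0 0; 0 0 0 0 0' 80; python3 -m inch '0 0 0 0 0; 0 0 0 0 0; 0 0 0 0 0; 0 0 0 0 0; 0 0 0 0 0' 80;python3 - <<'E'
from h import *
d=ctrl.get_image("side");cv2.imwrite("pics/s11.png",d["img"][:,:,::-1])
crop("s11",215,130,120,90,6,"s11c")
E
```

```text
time: 17.85
position: [0.5007, 0.1102, 0.0743]
orientation: [0.468, -0.47, -0.529, 0.529]
ft_force: [0.0, -5.5, 3.9]
gripper_width: 0.0089
time: 18.35
position: [0.5007, 0.1101, 0.0743]
orientation: [0.468, -0.47, -0.529, 0.529]
ft_force: [0.4, -5.8, 2.9]
gripper_width: 0.0086
```

View pics/s11c.png

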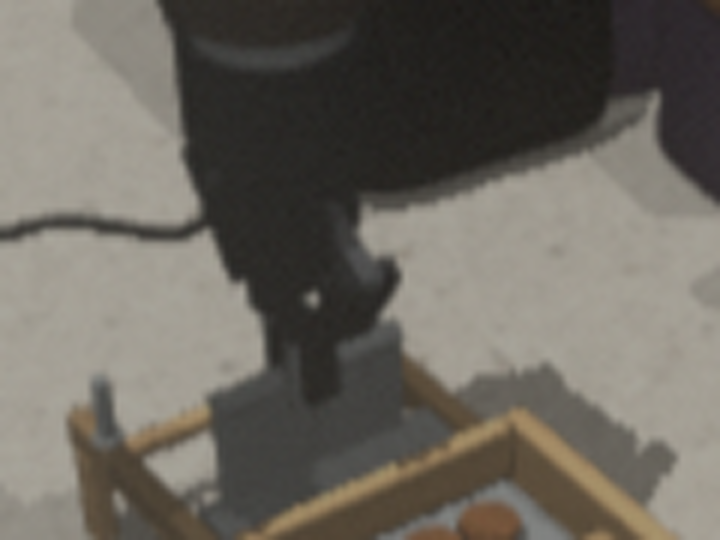

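```bash
python3 -m inch '0.7 0 0 0 0; 1 0 0 0 0; 1 0 0 0 0; 1 0 0 0 0; 1 0 0 0 0'; python3 -m inch '1 0 0 0 0; 0.4 0 0 0 0; 0 0 0 0 0; 0 0 0 0 0; 0 0 0 0 0';python3 - <<'E'
from h import *
s,d=wristcam();cv2.imwrite("pics/w12.png",d["img"][:,:,::-1]);print(s["position"],s["ft_force"])
q=s["orientation"];print(R.from_quat([q[1],q[2],q[3],q[0]]).as_matrix().round(4))
import pickle;pickle.dump((s,d),open("w12.pkl","wb"))
d=ctrl.get_image("side");cv2.imwrite("pics/s12.png",d["img"][:,:,::-1])
crop("s12",215,120,120,100,6,"s12c")
E
```

```text
time: 18.9
position: [0.4949, 0.1565, 0.0743]
orientation: [0.468, -0.47, -0.529, 0.53]
ft_force: [0.8, -10.5, 3.8]
gripper_width: 0.009
time: 19.4
position: [0.4932, 0.1701, 0.0743]
orientation: [0.468, -0.47, -0.529, 0.53]
ft_force: [-0.8, -9.0, 4.4]
gripper_width: 0.0091
[0.49318894 0.17009725 0.0742937 ] [-0.76467717 -8.99772951  4.36213281]
[[-1.200e-01  1.100e-03 -9.928e-01]
 [ 9.928e-01 -2.900e-03 -1.201e-01]
 [-3.000e-03 -1.000e+00 -7.000e-04]]
```

View pics/w12.png

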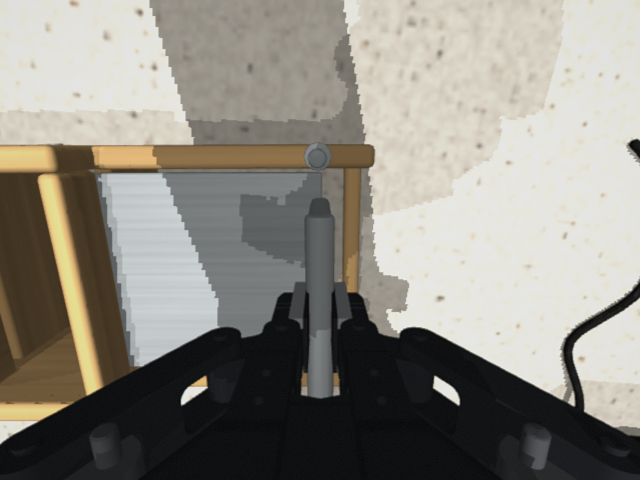

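View pics/s12c.png

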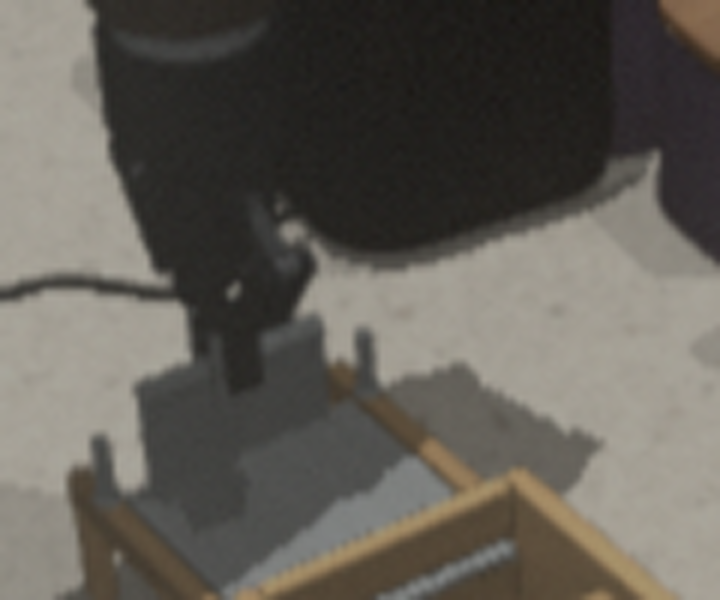

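Run:
```python
from h import *
crop("w12",270,130,100,140,6,"w12c")
d=ctrl.get_image("scene");cv2.imwrite("pics/s13.png",d["img"][:,:,::-1]);crop("s13",200,180,180,150,4,"s13c")
```

```text
(no output)
```

View pics/w12c.png

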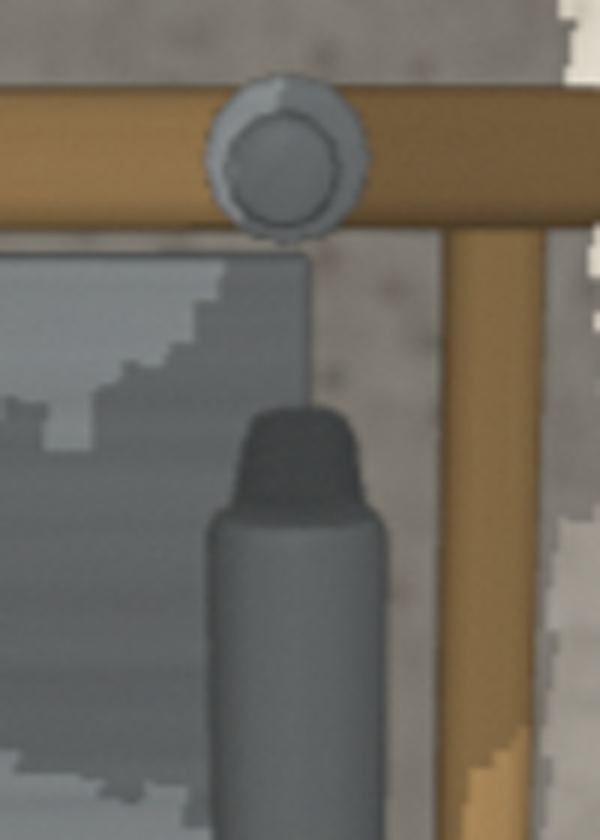

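View pics/s13c.png

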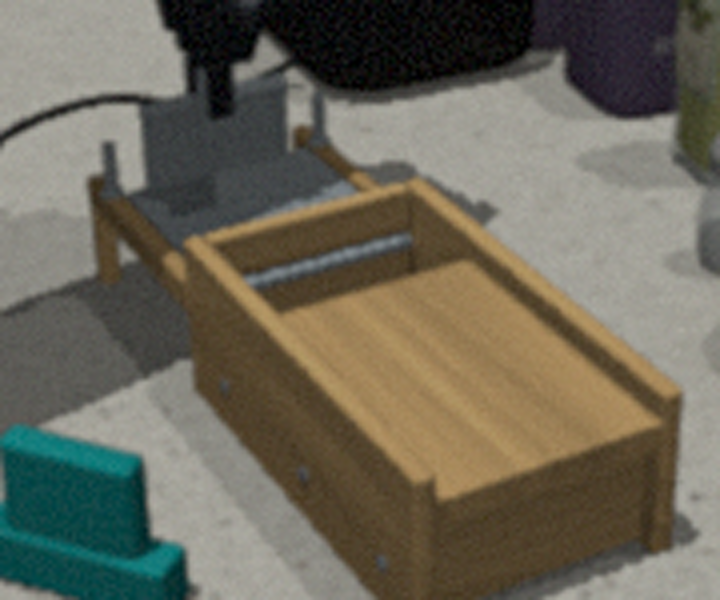

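Run:
```python
from h import *
import pickle
s,d=pickle.load(open("w12.pkl","rb"))
q=s["orientation"];M=R.from_quat([q[1],q[2],q[3],q[0]]).as_matrix()
for th in (.1209,np.arctan2(-M[0,0],M[1,0])):
  y=np.array([-np.sin(th),np.cos(th),0])
  for n,u,v,z in(("bead",297,540,.112),("beadfar",298,830,.112),("peg",282,168,.1),("collar",287,158,.068)):
    w=onz(d,270+u/6,130+v/6,z);print(n,((w-s["position"])@y*1000).round(2))
```

```text
bead 0.63
beadfar 0.65
peg -0.4
collar -0.35
bead 0.6
beadfar 0.64
peg -0.43
collar -0.39
```

```bash
python3 -m inch '-0.1 0 0 0 0; 0 0 0 0 0; 0 0 0 0 0; 0 0 0 0 0; 0 0 0 0 0';python3 - <<'E'
from h import *
s,d=wristcam();cv2.imwrite("pics/w14.png",d["img"][:,:,::-1]);print(s["position"],s["ft_force"]);crop("w14",270,130,100,140,6,"w14c")
d=ctrl.get_image("side");cv2.imwrite("pics/s14.png",d["img"][:,:,::-1]);crop("s14",250,170,100,90,7,"s14c")
cv2.imwrite("pics/s14c.png",cv2.convertScaleAbs(cv2.imread("pics/s14c.png"),alpha=2))
E
```

```text
time: 20.05
position: [0.4934, 0.169, 0.0743]
orientation: [0.468, -0.47, -0.529, 0.53]
ft_force: [-0.4, -10.4, 4.7]
gripper_width: 0.0095
[0.49335489 0.16897243 0.07433636] [ -0.41157573 -10.43895556   4.74351588]
```

View pics/w14c.png

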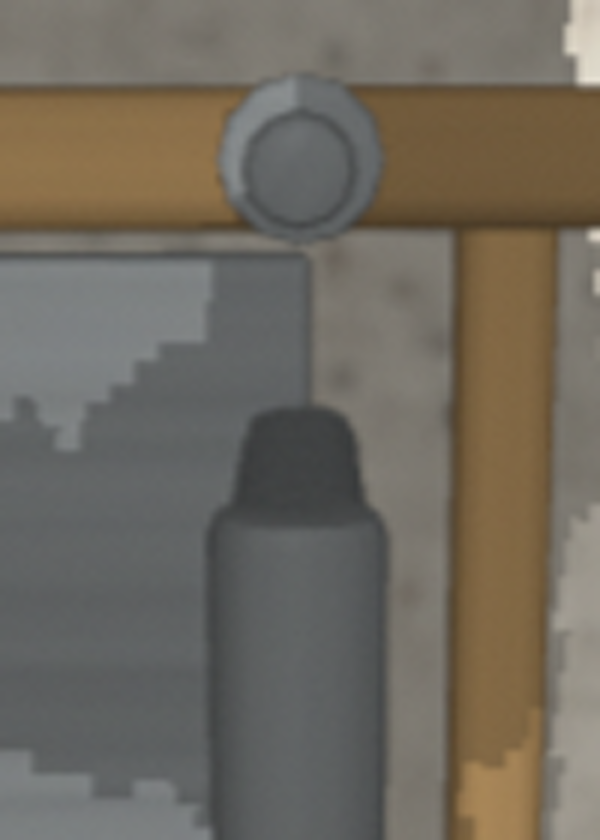

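View pics/w14.png

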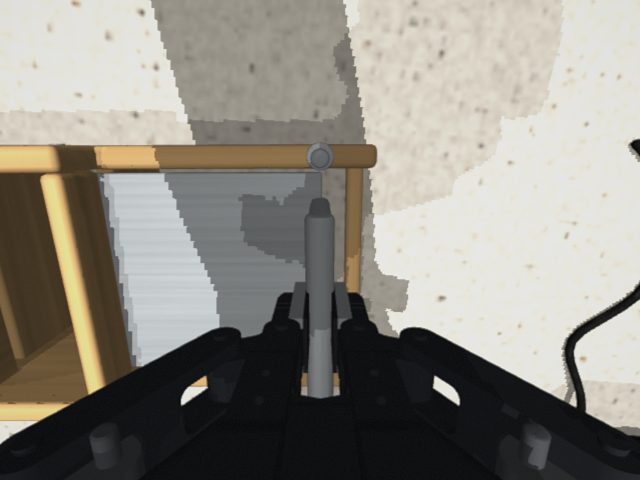

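View pics/s14c.png

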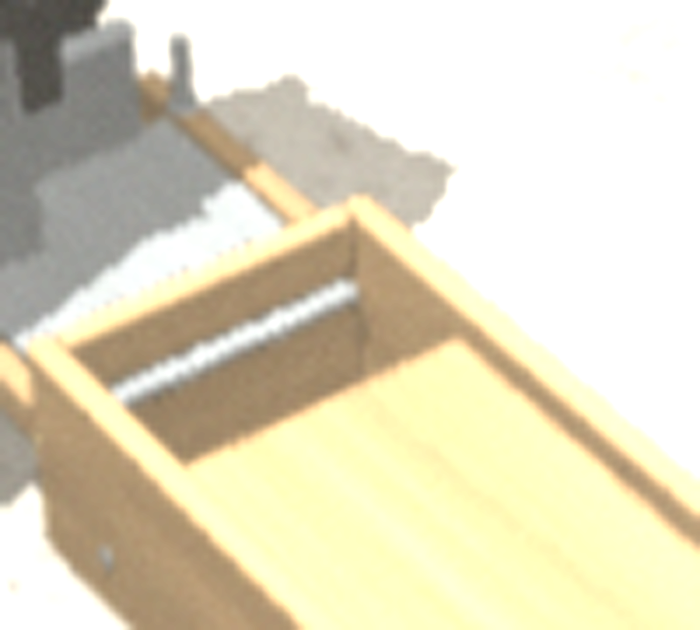

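View pics/s14.png

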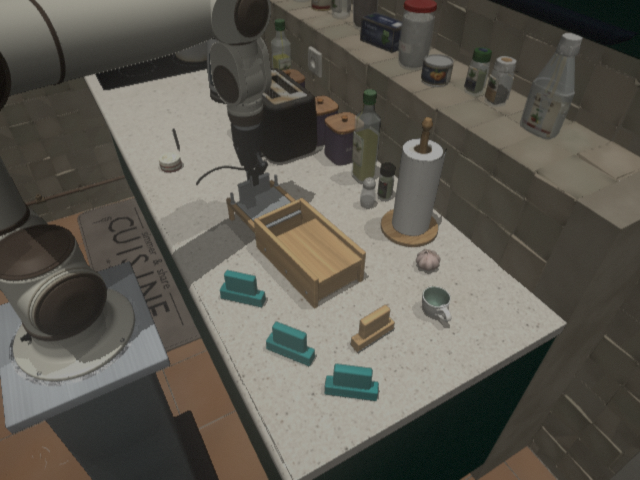

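```bash
python3 -m inch '0 0 0 0 0; 0 0 0 0 0; 0 0 0 0 0; 0 0 0 0 0; 0 0 0 0 0';python3 -m inch '0 0 0 0 0; 0 0 0 0 0; 0 0 0 0 0; 0 0 0 0 0; 0 0 0 0 0';python3 - <<'E'
from h import *
s,d=wristcam();cv2.imwrite("pics/w15.png",d["img"][:,:,::-1]);crop("w15",270,130,100,140,6,"w15c")
E
```

```text
time: 20.65
position: [0.4933, 0.1689, 0.0743]
orientation: [0.468, -0.47, -0.529, 0.53]
ft_force: [0.0, -9.7, 4.7]
gripper_width: 0.0091
time: 21.15
position: [0.4934, 0.1689, 0.0743]
orientation: [0.468, -0.47, -0.529, 0.53]
ft_force: [0.3, -9.8, 4.1]
gripper_width: 0.009
```

View pics/w15c.png

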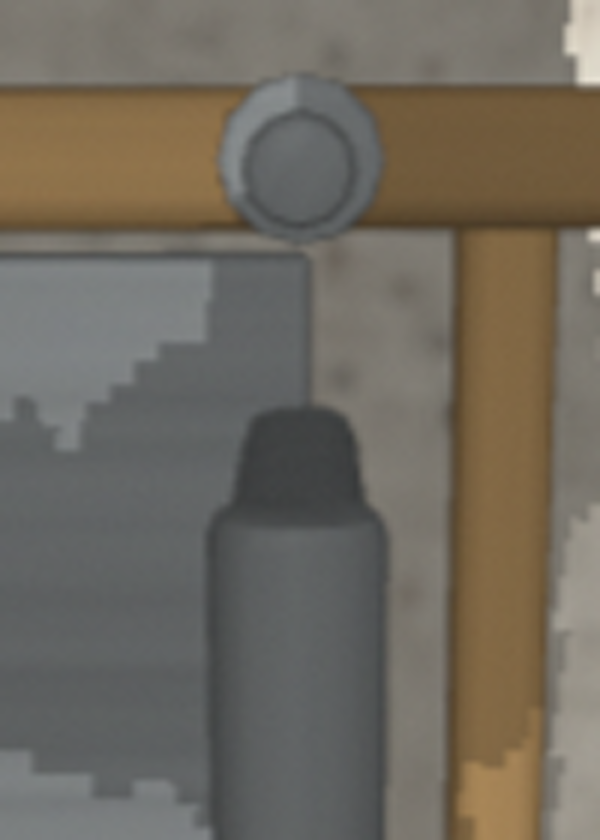

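The picture is stable: the bead is centred at crop x = 297 and the peg at 299, so the plate is in line within about 0.3 mm.

```bash
python3 -c "
from plant import ctrl
print(ctrl.hand_in())"
```

```text
the job is handed in; nothing more can be done
None
```

I carried out the whole job and handed it in at about 21 s, still gripping the pull plate. `hand_in()` gives no verdict.

- **Sweep:** I pushed all three shells into the hatch with the wooden, steel-banded scraper. The pictures show all three on the slide in the hatch, and the gripper stayed above them.
- **Scraper:** It stands upright on the worktop again, within a few millimetres of where it started.
- **Slide:** My last pictures put the plate within about 0.3 mm of the peg line. The force stayed at about 10 N, matching the spring, and the plate did not move over another second.
- **Shells in the bin:** The open hatch is empty and no shell shows on the slide or the worktop. The bin floor is out of the cameras' view, so I did not see the shells in it.
- **Bystanders:** The mug and garlic look unmoved in the last picture. The salt shaker (the mill) also looks in place, but I did not measure any of the three.

**Two things that disagreed:**
- My first grasp of the plate closed just above it. I had taken 118 mm as the grasp height, but it is the plate's top. The fingers met nothing, so I reopened, went lower and gripped it properly.
- The fixed cameras and the wrist camera differed by about 4 mm along the board. I trusted the wrist camera.

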